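# Fold away the cart's work-rest arm

## Robot

A 6-joint arm with a two-finger parallel gripper is mounted at the origin on the work surface. World frame = base frame: x ahead of the robot, y to its left, z up, the work surface at z = 0. Lengths are in m, angles in rad, forces in N, time in s.
With the tool pointing down it reaches from about 0.3 to 0.75 m from the base axis. Payload 8.5 kg.
Tool frame: the origin (TCP) lies between the finger pads; the fingertips stand 19 mm ahead of it and the grasp point (between the pads) is the TCP; z points along the fingers, y is the line along which they close (so a half turn about z gives the same grasp; the last joint's range is limited). The gripper opens to 85 mm and grips with 20 to 120 N. Pads are 22 mm wide; open, the fingers measure 114 mm over their backs; the gripper's body (76 mm by 85 mm) begins 54 mm behind the grasp point. The pads swing forward as they close: fully open they stand 13 mm farther back than shut.
Start: joints at [-1.319, 0.381, 1.297, -0, 1.464, -0.215], TCP at [0.248, -0.491, 0.25] pointing down, gripper open.
Joint ranges: [-3.11, 3.11], [-0.89, 2.33], [0.22, 2.48], [-1.42, 4.56], [0.17, 2.85], [-2.88, 2.88]. Speed limits (rad/s): [2.39, 2.39, 3.14, 3.14, 3.14, 3.14].

## Interface

Orientations are given as [roll, pitch, yaw] about the fixed x, y, z axes, in that order (R = Rz(yaw) Ry(pitch) Rx(roll)).
In Python, from cell import manip gives the robot as it stands.
- The arm moves only by the shell command python3 -m inch 'ROWS' [OPENING] [FORCE]. ROWS is a JSON object of lists of equal length, an entry for each row: "travel": the shift along the world's x, y, z in cm, a list of three; "turn": the turn, a rotation vector about the world's x, y, z in degrees, a list of three. In form: {"travel": [[x, y, z], ...], "turn": [[ax, ay, az], ...]}. A call has 1 to 10 rows; each row is the pose to reach, as a shift and turn from the pose commanded when the call began; what a row does not reach only later rows make up. A row lasts 1/10 s, in which the tool goes at most 50 mm and 8.59 degrees, less where a joint would pass 70% of its speed; a pose out of reach is approached as far as the arm can. A call with a gripper value outside its range is refused whole. OPENING is the opening in per cent of the stroke, from 0 (shut) to 100 (fully open), set as the call begins (- or left out, the last holds). The fingers move at their own pace and stop on an object; FORCE is the grip in N (left out, the last holds). Time passes only in rows, so rows that repeat a pose let the fingers close. It gives the time, the measured TCP pose, the force, the opening and the grip force at its end, in the units of the state.
- manip.read_state(): the state, without advancing time (a new reading comes with each control period).
- manip.get_image(name): name is "side" or "top"; returns a dict with "img" (480x640x3 uint8, blue, green, red), "intrinsics" (3x3 intrinsics, pixels), "k1" (the pictures are not rectified: a ray, as slopes to the right and down, at radius r is drawn at 1 + k1 r^2 times it, then the intrinsics apply), "extrinsics" (4x4, takes a point from camera to world coordinates). Camera axes: x right, y up, looking along -z (the intrinsics and any distortion apply to the point x, -y, -z); pixel columns grow to the right and rows downward; lengths in m; the calibration is good to about 2 mm. A picture is of the moment at which its call begins. There is no depth.
- manip.hand_in(): hands the job in; it is judged then, once.
The state is a dict: "time": time; "joint_positions": joint angles; "qvel": joint speeds; "joint_torque": joint torques, N m; "position": TCP position; "tool_rot": TCP orientation; "ft_force": force on the tool from outside, world axes, zero at the start; "ft_torque": the same for the moment, N m; "opening": finger opening in m; "grasp_force": force on a finger pad.
Only numpy, scipy, OpenCV 4.12 (cv2) and the standard library are available. Lean on these libraries where they do the work, as an engineer would, in place of code of your own. Each camera call takes 0.05 s, during which the arm holds its last target. There are 200 camera calls.

## Task

The two-segment work-rest arm on the cart is still swung out. First fold its outer segment back so that it lies fully along the inner segment, and only then swing the folded pair in to its parked position against the stop on the base. Do not knock the desiccant canister that stands just behind it, and leave the arm parked at rest.

Things in the scene. Friction and masses are not known exactly. Their poses are not given: they have to be found in the camera images.
- rest_base: Dark steel base of the arm, 80 x 80 mm plate screwed to the cart top (fixed). Origin: on the vertical main pivot, at cart-top height. The parked arm lies along the base's +y axis, beside an upright stop block (base x 17 to 29 mm, y 92 to 132 mm, 46 mm high).
- inner_arm (a joint): Inner aluminium bar, 28 wide, 180 mm from main pivot to elbow, height 20-32 mm. rad: 0 = parked, end stop; at q it points along (-sin q, cos q) in base frame (+ = counter-clockwise from above). Starts 0.75-1.15. On the elbow axis stands its bare steel post, 24 mm thick, clear from height 46 to 96 mm: swing it by this. Stiff, 2.5 N at the post; stays where left.
- outer_arm (a joint): Outer bar, 28 wide, 130 mm from elbow to tip post, height 34-46 mm, on the inner bar. rad: 0 = folded back along the inner, end stop; at q, with p the inner value, it points from the elbow along (sin(p+q), -cos(p+q)) in base frame. Starts 1.1-1.5. Tip post: 18-20 mm thick, black cap, height 46-96 mm: fold by this. Easy, 0.6 N, a tangential push leaves the inner still; stays where left.
- canister_center (a point): Centre (half-way up) of the grey plastic desiccant canister: loose, upright, 70 mm in diameter, 92 mm high, standing behind the arm's parked place, where the outer segment would hit it if the arm were swung in unfolded.

How it is judged:
On the way, in this order (a step that is already met when the one before it is completed fails the run):
1. the outer segment is folded back along the inner one while the inner is still swung out (value of joint outer_arm below 0.18 rad and value of joint inner_arm above 0.4 rad), for 0.2 s.
2. the folded pair is swung in to its parked position (value of joint each of outer_arm, inner_arm below 0.18 rad), for 0.2 s.
At the end, for the whole second after the job is handed in: Both joints of the arm read below 0.18 rad (10 degrees) and are at rest: the outer segment lies along the inner one and the inner one is parked along the base's +y. The canister stands upright within 20 mm of where it was (all of step 2 and velocity of joint inner_arm between -0.05 and 0.05 rad/s and velocity of joint outer_arm between -0.05 and 0.05 rad/s and angle between canister_center's own z axis and vertical below 0.2 rad and distance of canister_center from where it was at the start of the episode below 0.02 m); the robot touches nothing.
It fails at once if the canister is knocked over or shoved more than 20 mm (angle between canister_center's own z axis and vertical above 0.35 rad or distance of canister_center from where it was at the start of the episode above 0.02 m).
It fails at once if the inner segment is swung in while the outer one is still open (value of joint inner_arm below 0.35 rad and value of joint outer_arm above 0.4 rad).
It also fails if it takes over 54 s, if anything falls off the work surface, if the arm or the gripper's body presses on something with over 40 N, if the wrist force passes 120 N, or if a joint passes its speed limit or range.

## Working session

There is one attempt and no reset: what is moved stays moved. The work goes in short steps, Python scripts to look and compute and a shell command to move; the robot and the scene stay as the last step left them, time stands still between calls to the robot, and variables do not carry over. Pictures are saved under pics/ and viewed, at most 10 in all, crops included, and the job is handed in when it is done.

```bash
mkdir -p pics; cat > h.py <<'E'
import numpy as np, cv2
from cell import manip
def grab(n,name=None):
    d=manip.get_image(n)
    if name: cv2.imwrite('pics/'+name,d['img'])
    return d
def ray(d,u,v):
    K=np.array(d['intrinsics']);E=np.array(d['extrinsics'])
    p=np.array([(u-K[0,2])/K[0,0],(v-K[1,2])/K[1,1]]);q=p.copy()
    for _ in range(30): q=p/(1+d['k1']*(q@q))
    r=E[:3,:3]@np.array([q[0],-q[1],-1]);return E[:3,3],r
def onz(d,u,v,z):
    o,r=ray(d,u,v);return o+r*(z-o[2])/r[2]
def proj(d,P):
    K=np.array(d['intrinsics']);E=np.array(d['extrinsics'])
    c=E[:3,:3].T@(np.array(P)-E[:3,3]);q=np.array([c[0],-c[1]])/-c[2];q=q*(1+d['k1']*(q@q))
    return K[0,0]*q[0]+K[0,2],K[1,1]*q[1]+K[1,2]
E
python3 - <<'E'
from h import *
for n in('top','side'):
    d=grab(n,n+'0.png');print(n,np.round(d['extrinsics'],3).tolist(),d['k1'])
print(manip.read_state())
E
```

```text
top [[-0.024, 0.998, -0.052, 0.65], [-1.0, -0.023, 0.013, -0.023], [0.012, 0.053, 0.999, 0.758], [0.0, 0.0, 0.0, 1.0]] -0.12750586166520578
side [[-0.888, 0.242, -0.391, 0.458], [-0.46, -0.478, 0.748, 0.444], [-0.005, 0.844, 0.536, 0.417], [0.0, 0.0, 0.0, 1.0]] -0.084089019701652
{'time': 0.1, 'joint_positions': array([-1.31930162e+00,  3.81155836e-01,  1.29812500e+00,  8.69635346e-06,
        1.46358866e+00, -2.15292262e-01]), 'qvel': array([-6.02693098e-04, -9.41497639e-04, -4.39473882e-03,  8.86436954e-05,
       -1.11157463e-03,  1.04311399e-03]), 'joint_torque': array([ 3.23503984e-03, -4.49216437e+01, -2.31661177e+01, -2.16558597e-04,
        3.66956054e-03,  2.61908298e-05]), 'position': array([ 0.24745877, -0.49094271,  0.24977911]), 'tool_rot': array([-3.14034714e+00, -2.81219658e-04,  4.66785856e-01]), 'ft_force': array([-0.44621337, -0.19378904,  0.33971042]), 'ft_torque': array([-0.0176158 , -0.00191582,  0.05003419]), 'grasp_force': 0.0, 'opening': 0.08547522162797523}
```

View pics/top0.png

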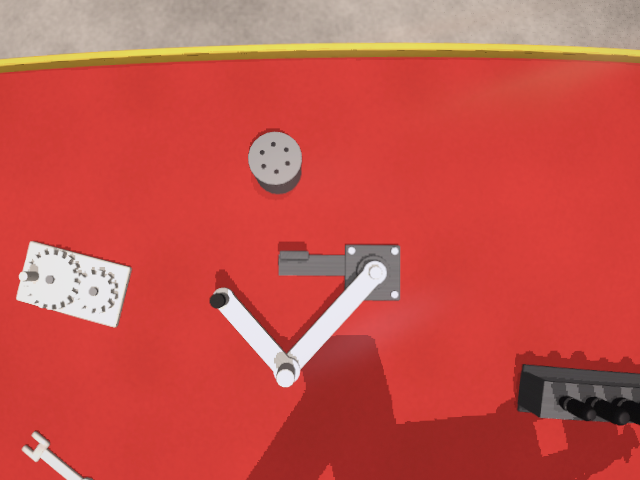

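View pics/side0.png

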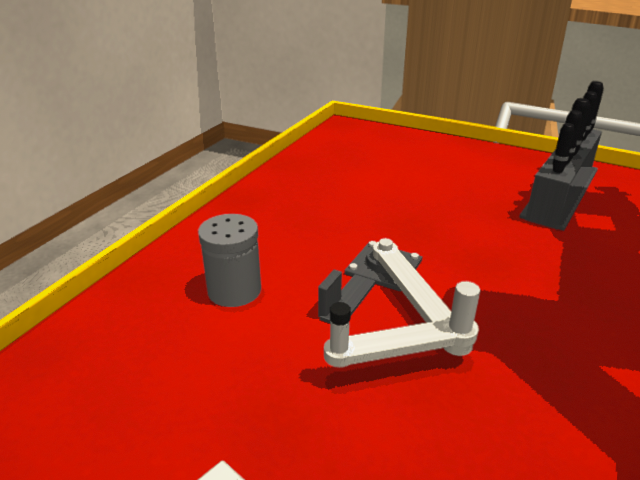

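The top view shows the main pivot at (375,271), the elbow post top at (286,376), the tip cap at (219,299) and the canister top at (275,157). The stop block is at about (293,254), and the base's +y points image-left (world +y). The side view shows both posts clear and the canister behind the parked place.

```bash
python3 - <<'E'
from h import *
d=grab('top');im=d['img']
P=onz(d,375,271,.04);E=onz(d,286,376.5,.096);T=onz(d,219,299.5,.096);C=onz(d,275,157,.092)
for n,x in zip('PETC',(P,E,T,C)):print(n,x.round(4))
b=[onz(d,*u,.01) for u in((351,251),(395,251),(395,295))]
print(np.round(b,4),'mid',(b[0]+b[2])/2)
by=b[0]-b[1];base=np.arctan2(-by[0],by[1])
v=E-P;a=np.arctan2(-v[0],v[1]);w=T-E;o=np.arctan2(w[0],-w[1])
print('base',base,'PE',np.hypot(*v[:2]),'ET',np.hypot(*w[:2]),'p',a-base,'q',o-a)
s=grab('side');print('side proj E,T,C',proj(s,E),proj(s,T),proj(s,C))
E
```

```text
P [ 0.6471 -0.1193  0.04  ]
E [0.5175 0.0035 0.096 ]
T [0.6161 0.0857 0.096 ]
C [0.7965 0.0117 0.092 ]
[[ 0.6763 -0.0897  0.01  ]
 [ 0.6748 -0.1529  0.01  ]
 [ 0.612  -0.1511  0.01  ]] mid [ 0.64417989 -0.12041009  0.01      ]
base -0.02371389083378423 PE 0.17851667247122505 ET 0.12825748401276962 p 0.8357884779363086 q 1.453808964845848
side proj E,T,C (np.float64(467.8262725402286), np.float64(285.98019143943947)) (np.float64(342.00145415174586), np.float64(304.90890526775416)) (np.float64(228.80117500972398), np.float64(226.97743252516335))
```

```bash
python3 -m inch '{"travel":[[5,6,0],[10,12,0],[15,18,0],[17.5,22,0],[20,26,0],[22.5,30,0],[25,34,0],[26,36,0],[27,38,0],[28,40,0]],"turn":[[0,0,2],[0,0,4],[0,0,6],[0,0,8],[0,0,10],[0,0,12],[0,0,13],[0,0,13],[0,0,13],[0,0,13]]}' 55 25
python3 -m inch '{"travel":[[2.5,4,0],[5,8,0],[7,12,0],[8.9,16,0],[8.9,17.6,0],[8.9,17.6,-1],[8.9,17.6,-4],[8.9,17.6,-7],[8.9,17.6,-9],[8.9,17.6,-9]],"turn":[[0,0,0],[0,0,0],[0,0,0],[0,0,0],[0,0,0],[0,0,0],[0,0,0],[0,0,0],[0,0,0],[0,0,0]]}'
python3 - <<'E'
from h import *
s=manip.read_state();print(s['position'],s['tool_rot'],s['opening'])
grab('side','s1.png')
E
```

```text
time: 1.2
position: [0.5284, -0.0886, 0.2502]
tool_rot: [-3.141, -0.0, 0.695]
ft_force: [0.0, -1.7, -0.4]
opening: 0.0471
grasp_force: 0.0
time: 2.2
position: [0.6147, 0.0834, 0.1572]
tool_rot: [-3.137, 0.005, 0.692]
ft_force: [-0.1, -0.4, -0.6]
opening: 0.0471
grasp_force: 0.0
[0.61473892 0.08342781 0.15715288] [-3.1373694   0.00508462  0.69215794] 0.04714714833746875
```

View pics/s1.png

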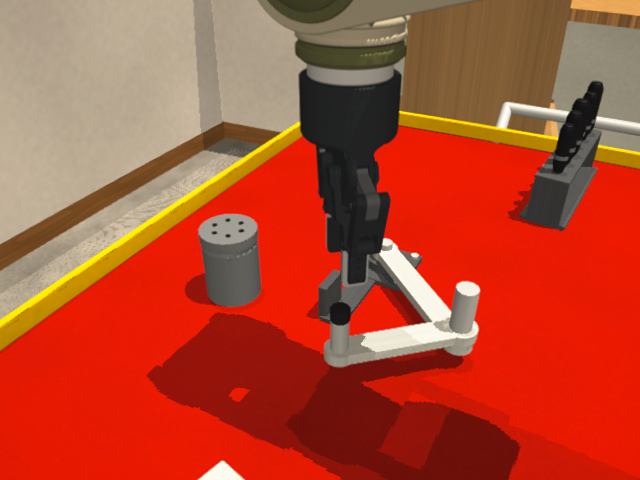

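The fingers stand over the cap at about (340,310), and the canister is clear.

```bash
python3 -m inch '{"travel":[[0,0,-3],[0,0,-6],[0,0,-8.2],[0,0,-8.2],[0,0,-8.2]],"turn":[[0,0,0],[0,0,0],[0,0,0],[0,0,0],[0,0,0]]}'
python3 -m inch '{"travel":[[0,0,0],[0,0,0],[0,0,0],[0,0,0],[0,0,0],[0,0,0]],"turn":[[0,0,0],[0,0,0],[0,0,0],[0,0,0],[0,0,0],[0,0,0]]}' 15 20
python3 - <<'E'
from h import *
s=manip.read_state();p=s['position'];print(p,s['ft_force'])
E=np.array([.5175,.0035]);w=p[:2]-E;r=np.hypot(*w);a0=np.degrees(np.arctan2(w[1],w[0]));print(r,a0)
for k in range(0,88,4):
    a=np.radians(a0-k);t=E+r*np.array([np.cos(a),np.sin(a)])-p[:2];print(k,(100*t).round(2))
E
```

```text
time: 2.75
position: [0.6172, 0.0843, 0.08]
tool_rot: [3.14, -0.002, 0.693]
ft_force: [0.5, -0.3, -0.4]
opening: 0.0472
grasp_force: 0.0
time: 3.35
position: [0.6172, 0.0848, 0.08]
tool_rot: [3.14, -0.002, 0.694]
ft_force: [-1.4, -0.4, 6.9]
opening: 0.0191
grasp_force: 19.4
[0.61721675 0.08481502 0.07998775] [-1.42508211 -0.42253121  6.91028134]
0.12866842255912317 39.195869001636304
0 [0. 0.]
4 [ 0.54 -0.72]
8 [ 1.03 -1.47]
12 [ 1.47 -2.25]
16 [ 1.86 -3.06]
20 [ 2.18 -3.9 ]
24 [ 2.45 -4.76]
28 [ 2.65 -5.63]
32 [ 2.79 -6.52]
36 [ 2.88 -7.41]
40 [ 2.89 -8.31]
44 [ 2.85 -9.21]
48 [  2.74 -10.1 ]
52 [  2.58 -10.98]
56 [  2.35 -11.85]
60 [  2.06 -12.7 ]
64 [  1.71 -13.53]
68 [  1.3  -14.33]
72 [  0.84 -15.1 ]
76 [  0.33 -15.84]
80 [ -0.23 -16.54]
84 [ -0.84 -17.2 ]
```

```bash
python3 -m inch '{"travel":[[0.54,-0.72,0],[1.03,-1.47,0],[1.47,-2.25,0],[1.86,-3.06,0],[2.18,-3.9,0],[2.45,-4.76,0],[2.65,-5.63,0],[2.79,-6.52,0],[2.88,-7.41,0],[2.89,-8.31,0]],"turn":[[0,0,-4],[0,0,-8],[0,0,-12],[0,0,-16],[0,0,-20],[0,0,-24],[0,0,-28],[0,0,-32],[0,0,-36],[0,0,-40]]}'
python3 - <<'E'
from h import *
d=grab('top','t2.png');print(manip.read_state()['joint_positions'])
E
```

```text
time: 4.35
position: [0.6456, 0.0015, 0.0799]
tool_rot: [3.141, -0.001, -0.007]
ft_force: [-4.1, 1.3, 8.7]
opening: 0.0193
grasp_force: 19.5
[-1.82556835e-01  6.97575840e-01  1.24465168e+00 -3.54156283e-04
  1.19796524e+00  1.40022066e+00]
```

View pics/t2.png

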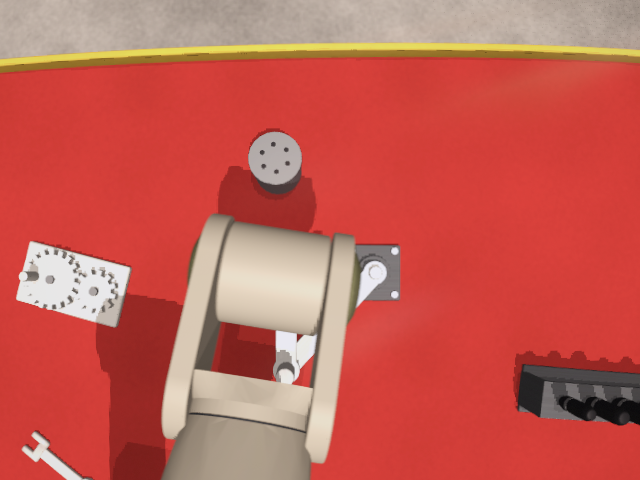

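The elbow post is unmoved at about (286,370) and the outer bar now points up the image, so the fold is about half done.

```bash
python3 -m inch '{"travel":[[-0.04,-0.9,0],[-0.15,-1.79,0],[-0.31,-2.67,0],[-0.54,-3.54,0],[-0.83,-4.39,0],[-1.18,-5.22,0],[-1.59,-6.02,0],[-2.05,-6.79,0],[-2.56,-7.53,0],[-3.1,-8.2,0]],"turn":[[0,0,-4],[0,0,-8],[0,0,-12],[0,0,-16],[0,0,-20],[0,0,-24],[0,0,-28],[0,0,-32],[0,0,-36],[0,0,-40]]}'
python3 -m inch '{"travel":[[-0.3,-0.3,0],[-0.6,-0.65,0],[-0.7,-0.75,0],[-0.7,-0.75,0],[-0.7,-0.75,0]],"turn":[[0,0,-2],[0,0,-4],[0,0,-4],[0,0,-4],[0,0,-4]]}'
```

```text
time: 5.4
position: [0.6136, -0.0793, 0.0799]
tool_rot: [-3.141, 0.002, -0.705]
ft_force: [-8.1, 6.9, 11.9]
opening: 0.0192
grasp_force: 19.7
time: 5.9
position: [0.6077, -0.0856, 0.0798]
tool_rot: [-3.138, 0.001, -0.771]
ft_force: [-1.5, 11.4, 9.0]
opening: 0.0192
grasp_force: 19.9
```

```bash
python3 -m inch '{"travel":[[0,0,0],[0,0,0],[0,0,0],[0,0,3],[0,0,7],[0,0,11],[-4,0,12],[-8,0,12],[-12,0,12],[-16,0,12]],"turn":[[0,0,0],[0,0,0],[0,0,0],[0,0,0],[0,0,0],[0,0,4],[0,0,12],[0,0,20],[0,0,28],[0,0,36]]}' 55
python3 -m inch '{"travel":[[0,0,0],[0,0,0],[0,0,0],[0,0,0],[0,0,0],[0,0,0],[0,0,0],[0,0,0],[0,0,0],[0,0,0]],"turn":[[0,0,8],[0,0,16],[0,0,24],[0,0,32],[0,0,40],[0,0,48],[0,0,56],[0,0,64],[0,0,72],[0,0,80]]}'
python3 -m inch '{"travel":[[0,0,0],[0,0,0],[0,0,0],[0,0,0],[0,0,0],[0,0,0],[0,0,0],[0,0,0],[0,0,0]],"turn":[[0,0,8],[0,0,16],[0,0,24],[0,0,32],[0,0,40],[0,0,48],[0,0,56],[0,0,64],[0,0,64]]}'
python3 - <<'E'
from h import *
grab('top','t3.png');print(manip.read_state()['position'],manip.read_state()['tool_rot'])
E
```

```text
time: 6.9
position: [0.4457, -0.0878, 0.1983]
tool_rot: [3.141, -0.0, -0.139]
ft_force: [0.1, -0.7, 0.7]
opening: 0.0471
grasp_force: 0.0
time: 7.9
position: [0.4473, -0.088, 0.1983]
tool_rot: [-3.142, 0.0, 1.258]
ft_force: [-0.5, 0.2, -0.5]
opening: 0.047
grasp_force: 0.0
time: 8.8
position: [0.4473, -0.0879, 0.1983]
tool_rot: [-3.141, 0.0, 2.37]
ft_force: [0.4, -0.4, -0.0]
opening: 0.0469
grasp_force: 0.0
[ 0.44736856 -0.08791881  0.19831964] [-3.14148212e+00  5.32573975e-06  2.36588520e+00]
```

View pics/t3.png

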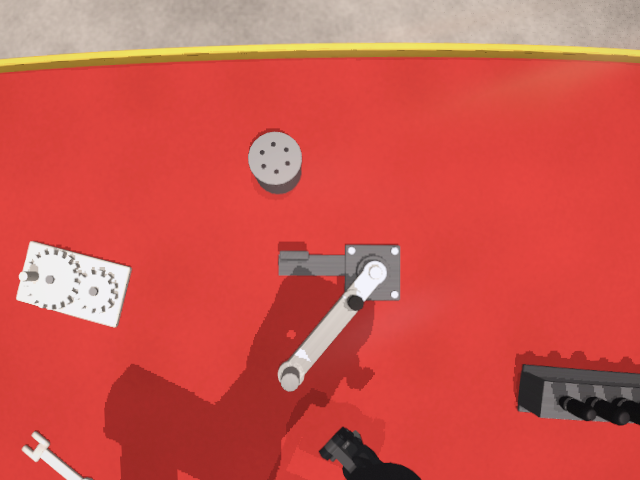

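The outer bar is folded: the cap is at (355,302) over the inner bar and the elbow post at (290,378). The canister has not moved.

```bash
python3 - <<'E'
from h import *
d=grab('top')
P=np.array([.6455,-.1198]);E=onz(d,290,378,.096)[:2];T=onz(d,355,302,.096)[:2]
v=E-P;w=T-E;a=np.arctan2(-v[0],v[1]);print(E,T,np.hypot(*v),np.hypot(*w),'p',a+.024,'q',np.arctan2(w[0],-w[1])-a)
print('to E cm',100*(E-np.array([.4474,-.0879])))
r=np.hypot(*v)
for k in range(0,56,3):
    x=a-np.radians(k);print(k,(100*(P+r*np.array([-np.sin(x),np.cos(x)])-E)).round(2),end=' ')
E
```

```text
[ 0.51554129 -0.00145834] [ 0.6089576  -0.08545441] 0.17576693740551042 0.1256262198294924 p 0.8561503469773644 q 0.006295980372190257
to E cm [6.8141287 8.6441663]
0 [0. 0.] 3 [0.64 0.66] 6 [1.31 1.29] 9 [2.01 1.89] 12 [2.74 2.44] 15 [3.51 2.96] 18 [4.29 3.44] 21 [5.1  3.87] 24 [5.94 4.26] 27 [6.79 4.61] 30 [7.66 4.91] 33 [8.54 5.17] 36 [9.44 5.38] 39 [10.34  5.54] 42 [11.26  5.66] 45 [12.17  5.72] 48 [13.09  5.74] 51 [14.01  5.71] 54 [14.93  5.64]
```

```bash
python3 -m inch '{"travel":[[3.4,4.3,0],[6.8,8.6,0],[6.8,8.6,0],[6.8,8.6,-3],[6.8,8.6,-6],[6.8,8.6,-9],[6.8,8.6,-11.8],[6.8,8.6,-11.8],[6.8,8.6,-11.8]],"turn":[[0,0,0],[0,0,0],[0,0,0],[0,0,0],[0,0,0],[0,0,0],[0,0,0],[0,0,0],[0,0,0]]}'
python3 -m inch '{"travel":[[0,0,0],[0,0,0],[0,0,0],[0,0,0],[0,0,0]],"turn":[[0,0,0],[0,0,0],[0,0,0],[0,0,0],[0,0,0]]}' 15 30
python3 -m inch '{"travel":[[0.64,0.66,0],[1.31,1.29,0],[2.01,1.89,0],[2.74,2.44,0],[3.51,2.96,0],[4.29,3.44,0],[5.1,3.87,0],[5.94,4.26,0],[6.8,4.6,0],[7.66,4.9,0]],"turn":[[0,0,-3],[0,0,-6],[0,0,-9],[0,0,-12],[0,0,-15],[0,0,-18],[0,0,-21],[0,0,-24],[0,0,-27],[0,0,-30]]}'
```

```text
time: 9.8
position: [0.5156, -0.0021, 0.0809]
tool_rot: [-3.141, 0.0, 2.368]
ft_force: [0.7, -0.6, 1.5]
opening: 0.0471
grasp_force: 0.0
time: 10.3
position: [0.516, -0.002, 0.0819]
tool_rot: [3.14, 0.003, 2.369]
ft_force: [-1.4, -1.2, 7.6]
opening: 0.0231
grasp_force: 29.7
time: 11.3
position: [0.5924, 0.0476, 0.0819]
tool_rot: [3.14, 0.001, 1.843]
ft_force: [-2.7, 0.4, 6.5]
opening: 0.0232
grasp_force: 29.7
```

```bash
python3 -m inch '{"travel":[[0.88,0.26,0],[1.78,0.47,0],[2.68,0.63,0],[3.6,0.75,0],[4.5,0.81,0],[5.1,0.83,0],[5.5,0.83,0],[5.7,0.83,0],[5.7,0.83,0],[5.7,0.83,0]],"turn":[[0,0,-3],[0,0,-6],[0,0,-9],[0,0,-12],[0,0,-15],[0,0,-17],[0,0,-18],[0,0,-19],[0,0,-19],[0,0,-19]]}'
python3 -m inch '{"travel":[[0,0,0],[0,0,0],[0,0,0],[0,0,3],[0,0,7],[0,0,11],[-5,0,12],[-10,0,12],[-15,0,12],[-20,0,12]],"turn":[[0,0,0],[0,0,0],[0,0,0],[0,0,0],[0,0,0],[0,0,0],[0,0,0],[0,0,0],[0,0,0],[0,0,0]]}' 55
python3 - <<'E'
from h import *
grab('top','t4.png')
E
```

```text
time: 12.3
position: [0.6496, 0.056, 0.0819]
tool_rot: [3.139, -0.001, 1.514]
ft_force: [-0.3, 2.8, 5.2]
opening: 0.0229
grasp_force: 29.7
time: 13.3
position: [0.4478, 0.0556, 0.2003]
tool_rot: [3.141, 0.0, 1.514]
ft_force: [0.2, -0.5, 1.1]
opening: 0.0468
grasp_force: 0.0
```

View pics/t4.png

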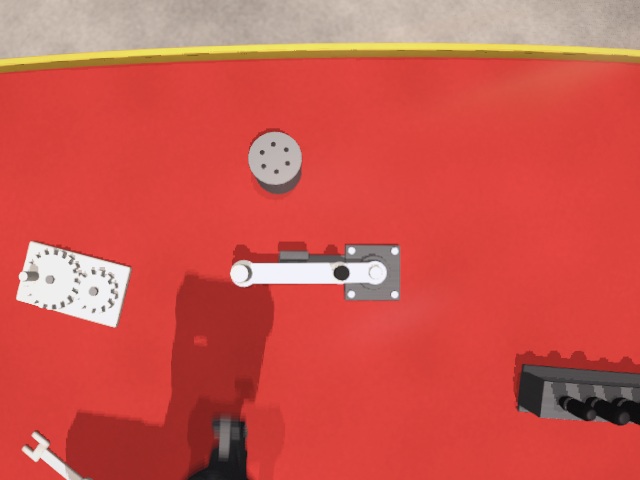

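The arm is folded and parked against the stop: the elbow is at (241,272), the cap at (341,272) and the pivot at (375,271). The canister is still at (275,157) and the robot is clear.

```bash
python3 - <<'E'
from h import *
d=grab('top')
P=np.array([.6455,-.1198]);E=onz(d,241,272.5,.096)[:2];T=onz(d,341,272.5,.096)[:2]
v=E-P;w=T-E;a=np.arctan2(-v[0],v[1]);p,q=a+.024,np.arctan2(w[0],-w[1])-a;print(p,q)
if abs(p)<.1 and abs(q)<.1: print(manip.hand_in())
E
```

```text
0.001812913275181665 -0.0010017336100260031
the job is handed in; nothing more can be done
None
```

The job is handed in. The outer segment was folded first, then the pair was swung in and parked: both joints measured within 0.002 rad of zero, the canister showed no movement in the last picture, and the robot was clear at about 13.5 s.

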